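Stack abrasive wheels on two counter display stands

TASK

Stack the five small loose abrasive wheels on the two display stands, threaded over the posts and lying flat on each other. On the blue stand goes the black wheel at the bottom, then the green one, then the white one on top; on the yellow stand goes the brown wheel at the bottom and the red one on top. Leave the bin, the carton and the wrench where they are.

Things in the scene. Friction and masses are not known exactly. Their poses are not given: they have to be found in the camera images.
- black_wheel: Black grinding wheel, lying flat on the bench: a disc of 62 mm diameter, 18 mm thick, with a yellow paper ring round the hole on its top, with a round through-hole of 22 mm diameter in its middle; both faces are alike for this job. About 110 g. Origin at the centre of its underside, z up along the hole (the yaw means nothing).
- green_wheel: Green grinding wheel, lying flat on the bench: a disc of 58 mm diameter, 18 mm thick, with a pale paper ring round the hole on its top, with a round through-hole of 22 mm diameter in its middle; both faces are alike for this job. About 100 g. Origin at the centre of its underside, z up along the hole (the yaw means nothing).
- white_wheel: White polishing wheel, lying flat on the bench: a disc of 54 mm diameter, 18 mm thick, with a blue paper ring round the hole on its top, with a round through-hole of 22 mm diameter in its middle; both faces are alike for this job. About 80 g. Origin at the centre of its underside, z up along the hole (the yaw means nothing).
- brown_wheel: Dark brown flap wheel, lying flat on the bench: a disc of 62 mm diameter, 18 mm thick, with light brown radial lines and a steel ring round the hole on its top, with a round through-hole of 22 mm diameter in its middle; both faces are alike for this job. About 90 g. Origin at the centre of its underside, z up along the hole (the yaw means nothing).
- red_wheel: Red polishing wheel, lying flat on the bench: a disc of 56 mm diameter, 18 mm thick, with a pale paper ring round the hole on its top, with a round through-hole of 22 mm diameter in its middle; both faces are alike for this job. About 60 g. Origin at the centre of its underside, z up along the hole (the yaw means nothing).
- blue_stand: Stand with the blue base, fixed to the bench: round blue plate, 90 mm diameter, 8 mm thick, with an upright steel post in its centre, 12 mm thick up to 54 mm above the bench, then tapering to a 5 mm tip at 64 mm. The lowest wheel on the post rests on the plate, its underside 8 mm above the bench; each further one lies 18 mm higher. Origin at the centre of the base's underside, z up along the post.
- yellow_stand: Stand with the yellow base, fixed to the bench: round yellow plate, 90 mm diameter, 8 mm thick, with an upright steel post in its centre, 12 mm thick up to 54 mm above the bench, then tapering to a 5 mm tip at 64 mm. The lowest wheel on the post rests on the plate, its underside 8 mm above the bench; each further one lies 18 mm higher. Origin at the centre of the base's underside, z up along the post.
- bin: Bystander: small open blue plastic bin, 80 x 100 mm and 40 mm high, with brass fittings in it. Origin at the centre of its underside, y along its 100 mm side. Not to be moved.
- carton: Bystander: small red carton with a pale band, 60 x 90 mm and 34 mm high. Origin at the centre of its underside, y along its 90 mm side. Not to be moved.
- wrench: Bystander: steel wrench 180 mm long, lying flat on the bench beyond the work. Origin near its middle at bench height, x along its length. Not to be moved.
Things that resemble listed ones, but are neither listed nor needed, are in the scene too. Leave any purple look-alike of the black_wheel alone.

How it is judged:
By the outcome, as a careful person would: the job done as asked, in the order asked, and still so for the second after the job is handed in, with the robot touching nothing.
It also fails if it takes over 106 s, if anything falls off the work surface, if the arm or the gripper's body presses on something with over 40 N, if the wrist force passes 120 N, or if a joint passes its speed limit or range.

ROBOT

A 6-joint arm with a two-finger parallel gripper is mounted at the origin on the work surface. World frame = base frame: x ahead of the robot, y to its left, z up, the work surface at z = 0. Lengths are in m, angles in rad, forces in N, time in s.
With the tool pointing down it reaches from about 0.275 to 1 m from the base axis. Payload 8.4 kg.
Tool frame: the origin (TCP) lies on the centre line of the jaws, within the pads' length; the fingertips stand 17 mm ahead of it and the grasp point (between the pads) lies 2 mm behind it (bot.tcp_to_tips is the z of the fingertips in the tool frame, in m); z points along the fingers, y is the line along which they close (so a half turn about z gives the same grasp; the last joint's range is limited). The gripper opens to 85 mm and grips with 20 to 120 N. Pads are 22 mm wide; open, the fingers measure 114 mm over their backs; the gripper's body (76 mm by 85 mm) begins 54 mm behind the grasp point. The pads swing forward as they close: fully open they stand 13 mm farther back than shut.
Start: joints at [-1.129, 0.353, 1.633, -0, 1.155, -0.002], TCP at [0.268, -0.564, 0.248] pointing down, gripper open.
Joint ranges: [-2.63, 2.63], [-0.92, 2.1], [0.06, 2.66], [-1.3, 4.44], [0, 2.69], [-3.02, 3.02]. Speed limits (rad/s): [2.22, 2.22, 2.79, 3.14, 3.14, 3.14].

INTERFACE

Orientations are given as a unit quaternion [x, y, z, w].
In Python, from workcell import bot, hand, kinematics, get_obs, vision, hand_in gives the robot as it stands. The module is installed in compiled form; this text tells all that it offers. Calls block until the motion is done:
- bot.reach(position, orientation): joint-space move of the TCP to a pose.
- bot.servo_line(position, ori=None, velocity=0.15): straight line of the TCP; ori=None keeps the orientation; velocity is the mean speed in m/s.
- bot.goto_joints(angles): joint-space move.
- hand.move_gripper(opening, strength=None): finger opening in m; strength is the grip in N (None keeps the last); returns when the fingers have stopped.
- bot.dwell(seconds).
- kinematics.solve_ik(position, orientation): joint angles nearest the present ones, or None.
- get_obs(): the state.
- vision.read_camera(name): name is "side" or "top" or "wrist"; returns a dict with "frame" (384x512x3 uint8, red, green, blue), "intrinsics" (3x3 intrinsics, pixels), "view" (4x4, takes a point from world to camera coordinates). Camera axes: x right, y down, z forward; pixel columns grow to the right and rows downward; lengths in m; the calibration is good to about 2 mm. The wrist camera is an equidistant fisheye: a pixel r from the principal point sees the ray r / f radians off the axis. A picture is of the moment at which its call begins. There is no depth.
A pose or a line that the arm cannot do raises bot.IKError and nothing moves.
- hand_in(): hands the job in; it is judged then, once.
The state is a dict: "time_s": time; "joint_pos": joint angles; "joint_vel": joint speeds; "joint_efforts": joint torques, N m; "position": TCP position; "orientation": TCP orientation; "wrist_force": force on the tool from outside, world axes, zero at the start; "ft_torque": the same for the moment, N m; "gripper_width": finger opening in m; "grip_force": force on a finger pad.
Only numpy, scipy, OpenCV 4.12 (cv2) and the standard library are available. Lean on these libraries where they do the work, as an engineer would, in place of code of your own. Each camera call takes 0.05 s, during which the arm holds its last target. There are 200 camera calls.

## Working session

There is one attempt and no reset: what is moved stays moved. The work goes in short steps, each a Python script; the robot and the scene stay as the last script left them, time stands still between calls to the robot, and variables do not carry over. Pictures are saved under pics/ and viewed, at most 14 in all, crops included, and the job is handed in when it is done.

```bash
mkdir -p pics
python3 - <<'E'
from workcell import bot,hand,kinematics,get_obs,vision
import cv2,numpy as np
for n in("top","side"):
    d=vision.read_camera(n);cv2.imwrite(f"pics/{n}0.png",cv2.resize(d["frame"][:,:,::-1],(800,600),interpolation=cv2.INTER_CUBIC))
    np.savez(f"pics/{n}0.npz",**d)
    print(n,d["intrinsics"].round(1).tolist(),d["view"].round(3).tolist())
o=get_obs();print({k:np.round(v,3).tolist() for k,v in o.items()},bot.tcp_to_tips)
E
```

```text
top [[404.5, 0.0, 257.9], [0.0, 404.5, 184.0], [0.0, 0.0, 1.0]] [[0.0, -1.0, -0.016, -0.002], [-0.998, 0.001, -0.063, 0.565], [0.063, 0.015, -0.998, 1.061], [0.0, 0.0, 0.0, 1.0]]
side [[396.6, 0.0, 253.3], [0.0, 396.6, 198.9], [0.0, 0.0, 1.0]] [[-0.993, -0.122, 0.001, 0.565], [-0.06, 0.48, -0.875, 0.061], [0.106, -0.869, -0.484, 1.045], [0.0, 0.0, 0.0, 1.0]]
{'time_s': 0.1, 'joint_pos': [-1.129, 0.354, 1.634, 0.0, 1.155, -0.002], 'joint_vel': [-0.0, -0.001, -0.002, -0.002, -0.0, 0.001], 'joint_efforts': [0.0, -60.636, -34.282, 0.0, 0.004, -0.0], 'position': [0.268, -0.564, 0.248], 'orientation': [0.975, 0.22, -0.0, -0.001], 'wrist_force': [-0.153, 0.07, 0.48], 'ft_torque': [-0.017, -0.005, -0.031], 'grip_force': 0.0, 'gripper_width': 0.085} 0.017
```

View pics/top0.png

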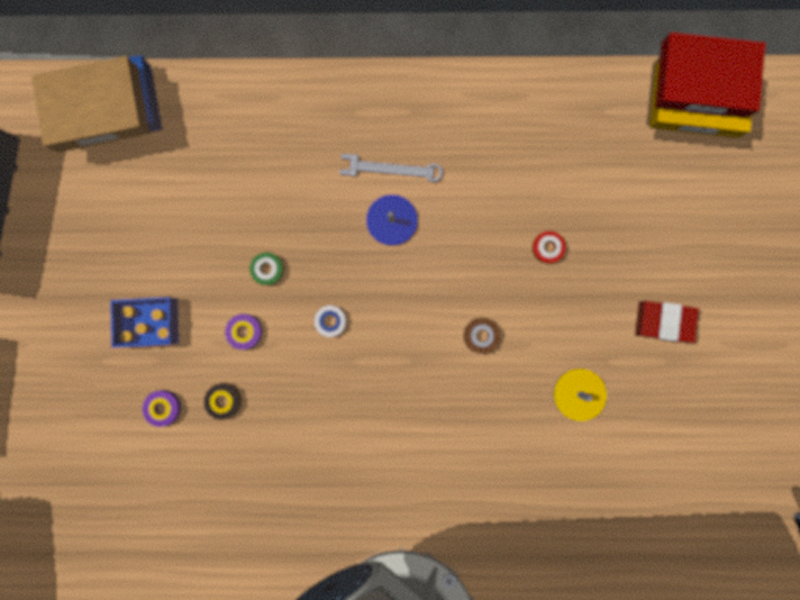

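View pics/side0.png

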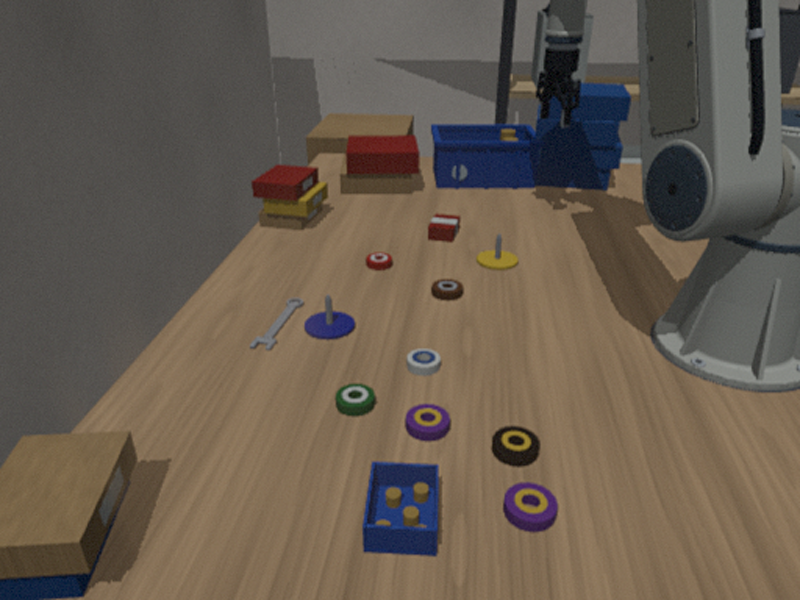

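```bash
cat > h.py <<'E'
import numpy as np,cv2
def ray_plane(d,u,v,z):
    V=d["view"];R=V[:3,:3];c=-R.T@V[:3,3]
    r=R.T@np.linalg.inv(d["intrinsics"])@[u,v,1]
    return (c+r*(z-c[2])/r[2])[:2]
# name: 800px seed, plane z, HSV range of the ring (wheels) or plate (stands)
S={"black":((222,401),.018,(20,110,90),(35,255,255)),"green":((267,268),.018,(0,0,140),(179,75,255)),
"white":((330,321),.018,(95,60,40),(130,255,255)),"brown":((483,336),.018,(0,0,100),(179,60,255)),
"red":((550,247),.018,(0,0,140),(179,75,255)),"blue_stand":((392,220),.008,(110,100,60),(130,255,255)),
"yellow_stand":((581,395),.008,(20,150,120),(35,255,255))}
def locate(d,names=S,show=None):
    big=cv2.resize(d["frame"],None,fx=4,fy=4,interpolation=cv2.INTER_CUBIC);hsv=cv2.cvtColor(big,cv2.COLOR_RGB2HSV)
    out={};tiles=[]
    for n in names:
        (a,b),z,lo,hi=S[n];x0,y0=int(a*2.56)-90,int(b*2.56)-90
        c=hsv[y0:y0+180,x0:x0+180];m=cv2.inRange(c,lo,hi)
        cs,_=cv2.findContours(m,cv2.RETR_EXTERNAL,cv2.CHAIN_APPROX_NONE)
        k=max(cs,key=cv2.contourArea);(ex,ey),ax,_=cv2.fitEllipse(cv2.convexHull(k))
        u,v=(x0+ex+.5)/4-.5,(y0+ey+.5)/4-.5
        out[n]=ray_plane(d,u,v,z);print(n,out[n].round(4),"px",round(u,1),round(v,1),"diam mm",(np.array(ax)/4/404.5*1040).round(1))
        t=big[y0:y0+180,x0:x0+180].copy();cv2.drawContours(t,[k],-1,(0,255,255),1);cv2.circle(t,(int(ex),int(ey)),2,(255,0,255),-1);tiles.append(t)
    if show:
        while len(tiles)%4:tiles.append(tiles[0]*0)
        cv2.imwrite(show,np.vstack([np.hstack(tiles[i:i+4]) for i in range(0,len(tiles),4)])[:,:,::-1])
    return out
E
python3 - <<'E'
import numpy as np,h,json
d=dict(np.load("pics/top0.npz"))
o=h.locate(d,show="pics/loc.png");json.dump({k:v.tolist() for k,v in o.items()},open("loc.json","w"))
E
```

```text
black [0.3726 0.307 ] px 141.1 256.6 diam mm [41.9 42.3]
green [0.5992 0.2345] px 169.6 171.3 diam mm [39.1 39.9]
white [0.5088 0.1236] px 210.6 205.1 diam mm [32.7 32.9]
brown [ 0.4842 -0.1358] px 308.3 214.4 diam mm [38.8 39.3]
red [ 0.6357 -0.2518] px 351.4 157.5 diam mm [36.  36.4]
blue_stand [0.684  0.0179] px 250.5 140.4 diam mm [80.6 82.1]
yellow_stand [ 0.384  -0.3019] px 371.0 252.3 diam mm [88.2 90.7]
```

View pics/loc.png

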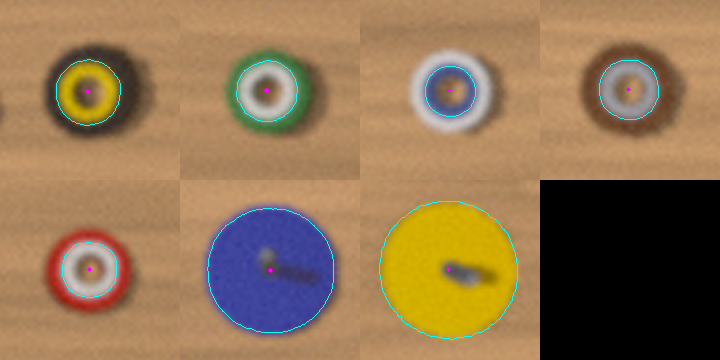

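Candidates for the black wheel in the top view (800 px scale): the black one at (222,401) and the purple ones at (161,408) and (244,332). Only the first has a black body, and the crop confirms it. The other wheels and the stands are each unambiguous. I'll start with brown, going down carefully.

```bash
cat > act.py <<'E'
import json,numpy as np,cv2
from workcell import bot,hand,get_obs,vision
L={k:np.array(v) for k,v in json.load(open("loc.json")).items()}
TOP=.13
def quat(p):
    a=(np.arctan2(p[1],p[0])+np.pi/2)/2   # jaws close along the radial direction
    return [np.cos(a),np.sin(a),0,0]
def say(t):
    o=get_obs();print(t,"t",round(o["time_s"],1),"pos",np.round(o["position"],4),"F",np.round(o["wrist_force"],1),"w",round(o["gripper_width"],4),"g",round(o["grip_force"],1));return o
def pick(n,z=.014,probe=False):
    p=L[n];q=quat(p);hand.move_gripper(.085)
    bot.reach([*p,TOP],q)
    if probe:
        bot.servo_line([*p,.024],velocity=.2);f0=get_obs()["wrist_force"][2]
        for h in np.arange(.022,z-1e-6,-.002):
            bot.servo_line([*p,h],velocity=.03)
            if abs(get_obs()["wrist_force"][2]-f0)>4: say("contact");break
    else: bot.servo_line([*p,z],velocity=.2)
    say("down");hand.move_gripper(.04,40);say("grip")
    bot.servo_line([*p,TOP],velocity=.25);return say("up")
def place(s,under,z=.014,off=(0,0)):
    p=L[s]+off;bot.reach([*p,TOP],quat(p))
    bot.servo_line([*p,under+z+.012],velocity=.2);say("threaded")
    bot.servo_line([*p,under+z+.001],velocity=.05);say("low")
    hand.move_gripper(.085);bot.servo_line([*p,TOP],velocity=.25);say("clear")
def snap(cam,f,c=None):
    d=vision.read_camera(cam);im=d["frame"][:,:,::-1]
    if c: im=im[c[1]:c[3],c[0]:c[2]]
    k=min(800/im.shape[1],600/im.shape[0]);cv2.imwrite(f,cv2.resize(im,None,fx=k,fy=k,interpolation=cv2.INTER_CUBIC));return d
E
python3 - <<'E'
from act import *
pick("brown",probe=True)
p=L["yellow_stand"];bot.reach([*p,TOP],quat(p));say("over")
snap("wrist","pics/w1.png")
snap("side","pics/s1.png",(230,90,390,210))
E
```

```text
down t 4.0 pos [ 0.4841 -0.1358  0.0139] F [-0.1  0.4 -0.1] w 0.0853 g 0.0
grip t 4.4 pos [ 0.4843 -0.1359  0.0146] F [-2.5  0.4  9.7] w 0.0612 g 41.0
up t 5.0 pos [ 0.4837 -0.1357  0.1294] F [-0.8  0.8 -1.2] w 0.0611 g 43.7
over t 5.8 pos [ 0.3839 -0.3012  0.1291] F [ 1.   0.2 -0.7] w 0.0613 g 43.7
```

View pics/s1.png

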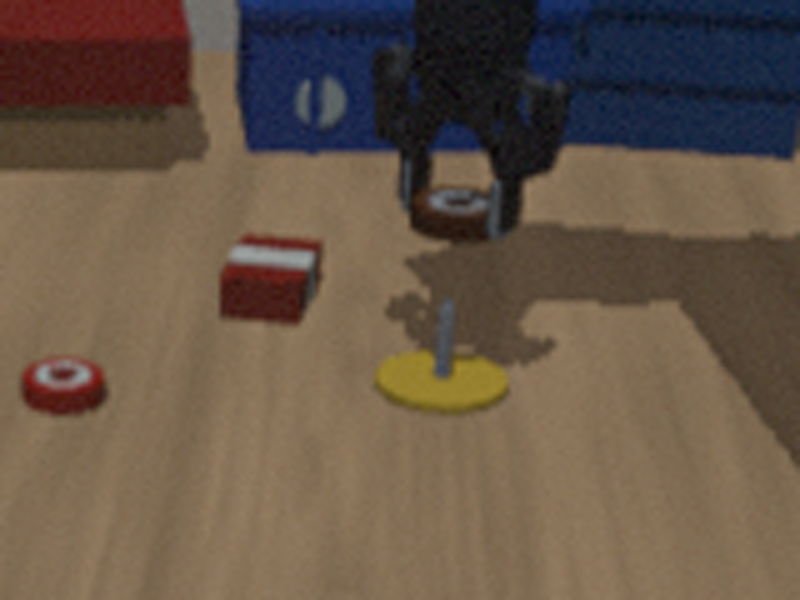

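View pics/w1.png

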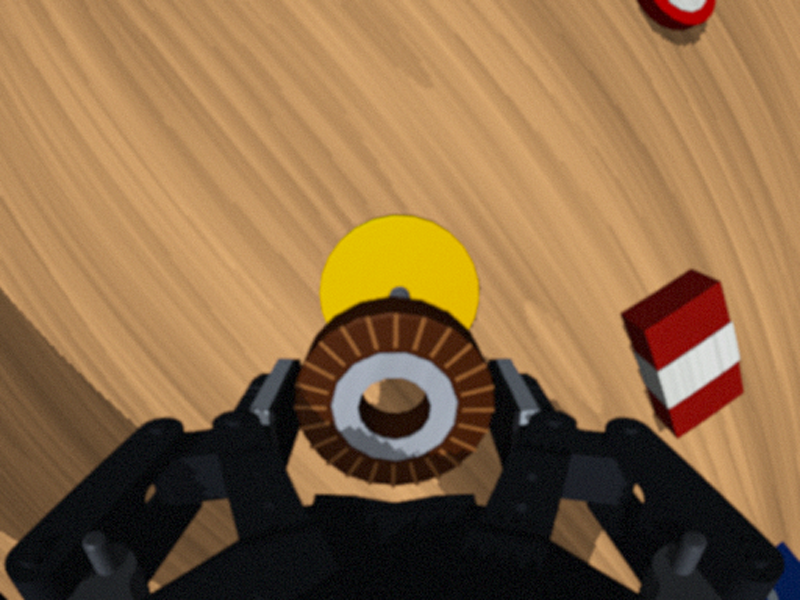

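The side view shows the brown wheel level in the jaws above the yellow post. In the wrist view the wheel is at (395,405) and the plate and post at (400,293), so sideways they agree within about 1.5 mm. I'll place it, then pick red with a slightly higher grip.

Run:
```python
from act import *
p=L["yellow_stand"]
bot.servo_line([*p,.05],velocity=.15);o=say("mid")
if np.linalg.norm(o["wrist_force"])<6:
    place("yellow_stand",.008)
    pick("red",z=.017)
    snap("side","pics/s2.png",(230,90,390,210))
```

```text
mid t 6.6 pos [ 0.3846 -0.3018  0.0504] F [-0.2 -0.  -1. ] w 0.0608 g 43.7
threaded t 7.7 pos [ 0.3838 -0.3017  0.0337] F [ 0.4 -0.9 -1.6] w 0.0609 g 43.8
low t 8.0 pos [ 0.3841 -0.302   0.0232] F [ 0.4  0.7 -1.4] w 0.0612 g 43.8
clear t 9.0 pos [ 0.3841 -0.302   0.1304] F [-0.1 -0.  -0.2] w 0.0849 g 0.0
down t 10.9 pos [ 0.636  -0.2525  0.018 ] F [ 1.2 -0.   0.7] w 0.0848 g 0.0
grip t 11.3 pos [ 0.6367 -0.2523  0.0192] F [-2.2  0.2  9.4] w 0.0544 g 40.5
up t 11.9 pos [ 0.6357 -0.2518  0.1306] F [-0.9 -0.2 -0.9] w 0.0543 g 42.3
```

View pics/s2.png

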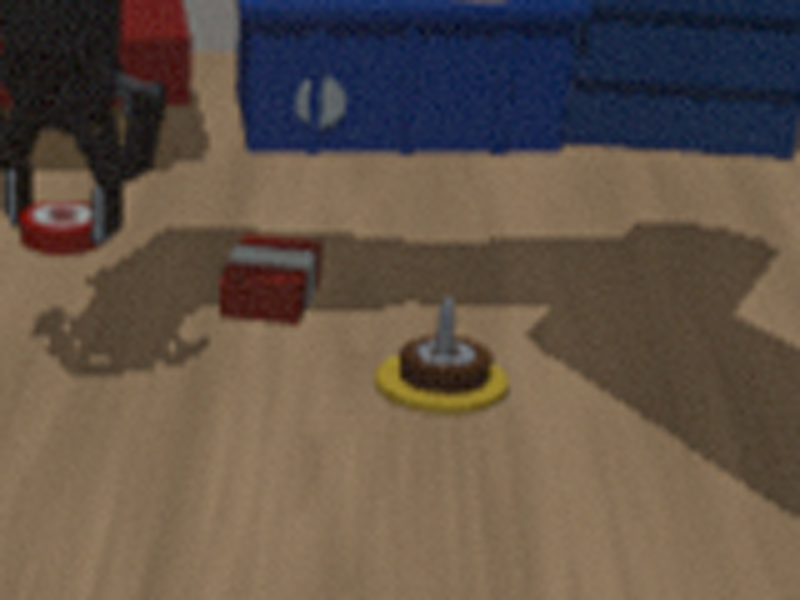

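Brown lies flat on the yellow plate, threaded on the post, and red is held level in the jaws. Next come red, then black.

Run:
```python
from act import *
place("yellow_stand",.026,z=.018)
pick("black",z=.016)
p=L["blue_stand"];bot.reach([*p,TOP],quat(p))
snap("side","pics/s3.png",(150,120,390,300))
snap("wrist","pics/w3.png")
```

```text
threaded t 13.5 pos [ 0.3849 -0.3019  0.0559] F [-0.2 -0.8  0. ] w 0.0547 g 42.3
low t 13.9 pos [ 0.3843 -0.3021  0.0453] F [-0.6 -0.7 -0.5] w 0.0548 g 42.3
clear t 14.8 pos [ 0.3843 -0.3021  0.1308] F [-0.3 -0.1 -0.6] w 0.0855 g 0.0
down t 17.9 pos [0.3731 0.307  0.0165] F [ 0.1 -0.3  0.4] w 0.0849 g 0.0
grip t 18.3 pos [0.3734 0.3076 0.0178] F [-2.2 -2.5 13.4] w 0.061 g 40.0
up t 18.9 pos [0.3724 0.3068 0.1299] F [ 0.1 -0.1 -1.8] w 0.0607 g 43.7
```

View pics/s3.png

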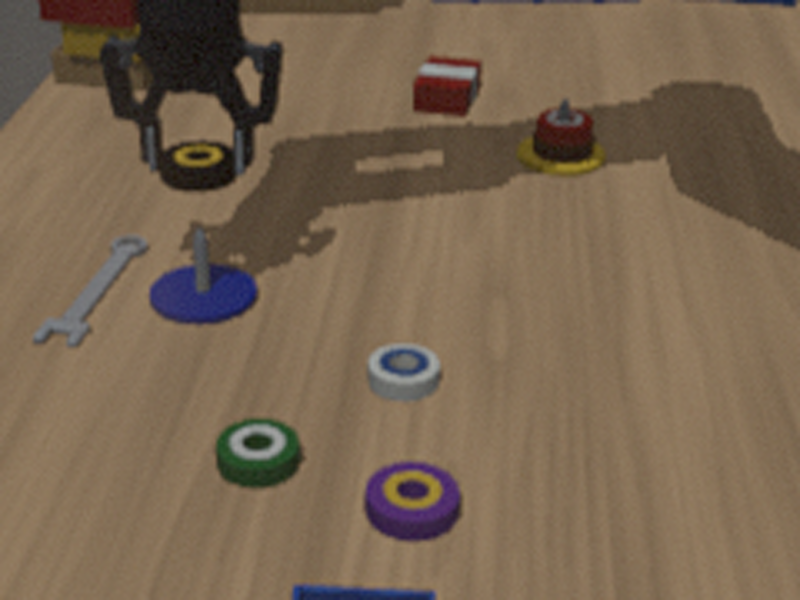

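View pics/w3.png

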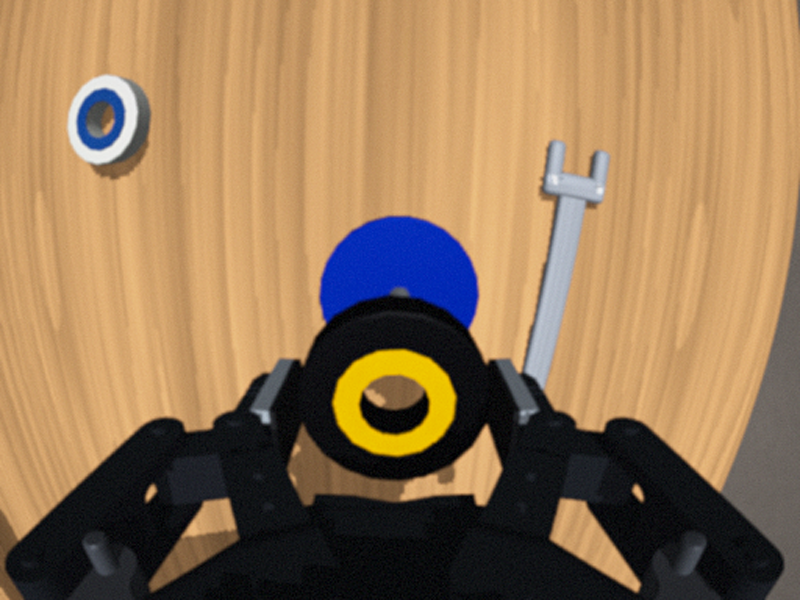

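Red now sits on brown on the yellow post, around (565,140). Black is held centred over the blue post, with the wheel at (395,402) and the post at (400,292), the same alignment that worked before. I'll place it, then stack green and white, leaving the arm clear afterwards.

Run:
```python
from act import *
place("blue_stand",.008,z=.017)
pick("green",z=.017);place("blue_stand",.026,z=.018)
if pick("white",z=.017)["gripper_width"]>.05:
    place("blue_stand",.044,z=.018)
bot.reach([.45,-.05,.3],quat([.45,-.05]))
snap("side","pics/s4.png",(150,120,390,300));d=snap("top","pics/t4.png");say("end")
```

```text
threaded t 21.4 pos [0.6845 0.0179 0.0376] F [-0.1  0.6 -1.1] w 0.0607 g 43.6
low t 21.8 pos [0.6841 0.0179 0.0263] F [ 0.4 -0.2 -1. ] w 0.0609 g 43.7
clear t 22.7 pos [0.6841 0.018  0.1308] F [ 0.5 -0.3 -0.4] w 0.0851 g 0.0
down t 24.6 pos [0.6002 0.2341 0.0177] F [0.1 0.8 0.1] w 0.0851 g 0.0
grip t 25.0 pos [0.6003 0.2348 0.0191] F [-0.2 -2.5  8.9] w 0.0566 g 40.9
up t 25.6 pos [0.599  0.2345 0.1301] F [-0.2 -0.1 -1.1] w 0.0565 g 42.7
threaded t 27.0 pos [0.6839 0.0191 0.0562] F [-0.   0.5 -1.2] w 0.0563 g 43.3
low t 27.4 pos [0.6841 0.0179 0.0453] F [ 0.3 -0.  -1.1] w 0.0564 g 43.3
clear t 28.3 pos [0.6844 0.0179 0.1311] F [ 0.3 -0.1 -0.3] w 0.0853 g 0.0
down t 30.0 pos [0.5098 0.1234 0.0173] F [0.3 0.3 0.7] w 0.0852 g 0.0
grip t 30.5 pos [0.5098 0.1238 0.0186] F [-2.7 -1.3 10.7] w 0.052 g 39.9
up t 31.1 pos [0.5085 0.1235 0.1297] F [ 0. -0. -1.] w 0.052 g 42.0
threaded t 32.3 pos [0.683  0.0188 0.074 ] F [-0.2  0.3 -0.2] w 0.0523 g 43.3
low t 32.7 pos [0.684  0.0179 0.0632] F [ 0.1 -0.8 -1.2] w 0.0519 g 43.3
clear t 33.5 pos [0.6847 0.0179 0.1314] F [-0.4  0.  -0.6] w 0.0849 g 0.0
end t 34.8 pos [ 0.4507 -0.0498  0.2991] F [ 0.3 -0.7  0.3] w 0.0849 g 0.0
```

View pics/s4.png

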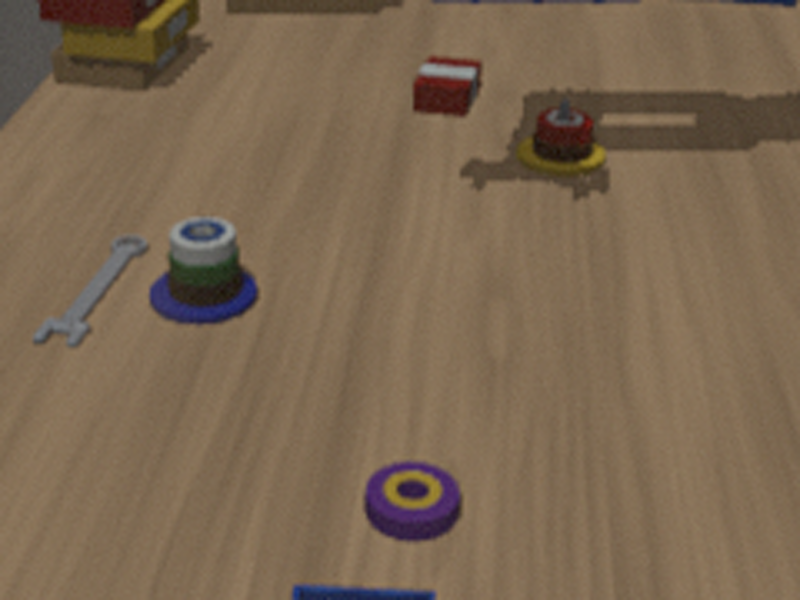

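View pics/t4.png

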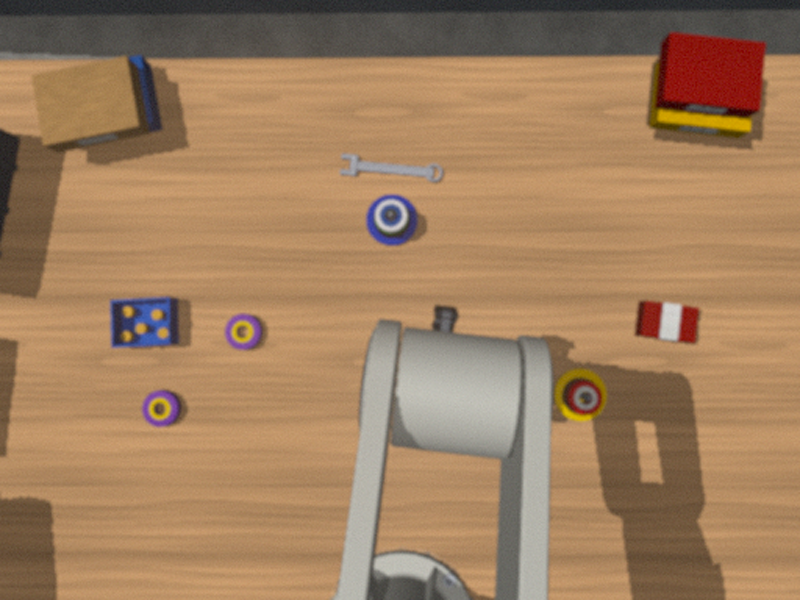

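Both stacks are flat and in the right order: white, green, black at (203,255) in the side view, and red on brown at (565,135). In the top view the bin, carton, wrench and purple wheels have not moved.

```bash
python3 -c "
from workcell import hand_in
print(hand_in())"
```

```text
the job is handed in; nothing more can be done
None
```

Job handed in at about 35 s: black, green, white on the blue stand and brown, red on the yellow stand (bottom to top), all threaded and lying flat, with nothing else moved.

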